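# Open the bar cramp on the glued window sash

### The job

The glue in the small window sash has set and the cramp's screw is already slackened. Press down the ratchet release lever on the cramp's sliding jaw and, keeping it pressed, push the jaw back along its bar, away from the sash, until it meets the stop pin; then let go so that the lever springs back up. The sash stays lying where it is, and nothing is picked up or knocked about.

Things in the scene. Friction and masses are not known exactly. Their poses are not given: they have to be found in the camera images.
- cramp: Aluminium bar cramp on a plywood board 540 x 380 x 12 mm, all fixed to the counter. Origin: centre of the board's underside; x runs along the bar from the screw end to the stop end, z up. The bar is at y = 0, 24 mm wide, its toothed top 48 mm above the counter, its end cap at x = 256 mm. The fixed head with the screw is at x = -219 mm, the screw's pad at the sash's edge.
- stop_pin (a point): Middle of the steel stop pin, 8 mm thick, that crosses the bar near its end, 34 mm above the counter. The back of the jaw's cheeks meets it when the jaw is fully back. x axis along the bar, as the cramp's.
- jaw_face (a point): Middle of the face of the dark steel sliding jaw, 18 mm above the bar's top, turned to the sash; x axis along the bar, away from the sash. With the jaw against the stop pin it is 130 mm along the cramp's x, 60 mm short of the pin. The jaw is 46 mm wide, 56 mm long without its lever, its top 84 mm above the counter.
- jaw (a joint): How far the sliding jaw has gone along the bar since the start, in m, growing away from the sash. The ratchet keeps it from going back, but for up to 10 mm of play, until released; then it slides with about 3 N and stays where it is left. To reach the stop pin it must go 65 to 110 mm, depending on the start.
- release (a joint): Angle of the release lever in rad: 0 at rest (up to 0.12 when its pawl rides on a tooth), 0.26 fully down on its stop. Beyond 0.13 the pawl is clear of the teeth and the jaw is free. A spring raises the lever: at the thumb pad 3 N to start it, 6 N to hold it fully down. Let go, it springs up and the ratchet holds the jaw again.
- thumb_pad (a point): Top of the release lever's thumb pad, a steel plate 32 mm wide over the bar behind the jaw, 89 mm behind the jaw's face. It moves with lever and jaw: 65 mm above the counter at rest, 10 to 11 mm lower fully down (free after 5 mm). The pad is clear for 25 mm towards the jaw; 20 mm the other way it ends in an upturned lip 12 mm high to push against. x axis along the bar, away from the sash.
- frame: The glued window sash: a bare timber frame 200 mm along the bar, 260 mm across, 22 mm thick, with 36 mm members and one glazing bar. It lies loose on two battens, underside 49 mm above the counter, between the screw's pad and the sliding jaw, with 2 to 6 mm of play at each. Origin: centre of its underside; x along the bar. It is not to be moved.
- tape_measure: Tape measure, 66 x 36 x 62 mm, standing on the board beside the bar. Origin: centre of its underside. Leave it.
- screwdriver: Screwdriver 170 mm long, lying on the board on the other side of the bar. Origin: under its middle. Leave it.
- filler_tin: Round tin, 68 mm across and 55 mm high, on the board near the stop end. Origin: centre of its underside. Leave it.
- flower_jar: Glass jar, 76 mm across and 100 mm high, with dried flowers up to about 190 mm, on the counter at the left. Origin: centre of its underside. Leave it.
- brush_cup: White cup, 72 mm across and 95 mm high, with toothbrushes up to about 190 mm, on the counter at the left. Origin: centre of its underside. Leave it.
- offcut: Timber offcut 110 x 34 x 20 mm, lying on the board beside the sash. Origin: centre of its underside. Leave it.

How it is judged (in metres and radians):
On the way, in this order (a step that is already met when the one before it is completed fails the run):
1. the release lever is pressed down (value of joint release above 0.15 rad), for 0.1 s.
2. the jaw is pushed back to the stop pin (x of jaw_face in the frame of cramp above 0.122 m), for 0.1 s.
At the end, for the whole second after the job is handed in: The jaw stands at rest within 8 mm of the stop pin, the release lever has sprung back up (under 0.14 rad), the sash lies at rest within 15 mm of where it was, and every other thing is within 25 mm of where it was (x of jaw_face in the frame of cramp above 0.122 m and velocity of joint jaw below 0.01 m/s and value of joint release below 0.14 rad and distance of frame from where it was at the start of the episode below 0.015 m and linear speed of frame below 0.02 m/s and distance of each of tape_measure, screwdriver, filler_tin, flower_jar, brush_cup, offcut from where it was at the start of the episode below 0.025 m); the robot touches nothing.
It fails at once if the sash is pushed more than 15 mm out of its place, lifted or tipped up (distance of frame from where it was at the start of the episode above 0.015 m or angle between frame's own z axis and vertical above 0.1 rad).
It fails at once if another thing is lifted, knocked over or moved more than 25 mm (distance of any of tape_measure, screwdriver, filler_tin, flower_jar, brush_cup, offcut from where it was at the start of the episode above 0.025 m).
It also fails if it takes over 32 s, if anything falls off the work surface, if the arm or the gripper's body presses on something with over 40 N, if the wrist force passes 120 N, or if a joint passes its speed limit or range.

### The arm

A 6-joint arm with a two-finger parallel gripper is mounted at the origin on the work surface. World frame = base frame: x ahead of the robot, y to its left, z up, the work surface at z = 0. Lengths are in m, angles in degrees, forces in N, time in s.
With the tool pointing down it reaches from about 0.4 to 0.825 m from the base axis. Payload 7 kg.
Tool frame: the origin (TCP) lies on the front face of the gripper's body, between the roots of the fingers; the fingertips stand 66 mm ahead of it and the grasp point (between the pads) lies 47 mm ahead of it; z points along the fingers, y is the line along which they close (so a half turn about z gives the same grasp; the last joint's range is limited). The gripper opens to 88 mm and grips with 3 to 60 N. Pads are 19 mm wide; open, the fingers measure 130 mm over their backs; the gripper's body (78 mm by 193 mm) begins 47 mm behind the grasp point.
Start: joints at [81.595, 20.546, 0.682, 0, -70.136, -16.507], TCP at [0.284, 0.612, 0.292] pointing down, gripper open.
Joint ranges: [-176.03, 176.03], [-82.01, 121.73], [-58.28, 71.71], [-173.87, 95.51], [-174.79, -0.11], [-173.66, 173.66]. Speed limits (degrees/s): [136.94, 136.94, 172.46, 180, 180, 180].

### API

Orientations are given as [roll, pitch, yaw] about the fixed x, y, z axes, in that order (R = Rz(yaw) Ry(pitch) Rx(roll)).
In Python, from plant import ctrl gives the robot as it stands.
- The arm moves only by the tool send_rows, never from a script. Its argument "deltas" is a list of rows, each a list of 2 entries, a list of its own where there are three numbers: the shift along the tool's x, y, z each as a share of 800 mm, from -1 to 1, then the turn about the tool's z as a share of 90 degrees, from -1 to 1. A call has exactly 5 rows; each row is the pose to reach, as a shift and turn from the pose commanded when the call began, along the tool's axes at that moment; what a row does not reach only later rows make up. A row lasts 1/12 s, in which the tool goes at most 41.7 mm and 7.16 degrees, less where a joint would pass 70% of its speed; a pose out of reach is approached as far as the arm can. A call with a number of a shift or a turn outside -1 to 1 is refused whole. A call with a gripper value outside its range is refused whole. "gripper" is the opening, from 0 (shut) to 1 (fully open), set as the call begins (left out, the last holds). The fingers move at their own pace and stop on an object; the grip force is fixed at half the most. Time passes only in rows, so rows that repeat a pose let the fingers close, or fill a call up. It gives the time, the measured TCP pose, the force, the opening and the grip force at its end, in the units of the state.
- ctrl.get_obs(): the state, without advancing time (a new reading comes with each control period).
- ctrl.snapshot(name): name is "side" or "top"; returns a dict with "color" (384x512x3 uint8, red, green, blue), "vertical_fov" (degrees; the focal length in pixels is half the picture's height over the tangent of half this angle, whatever the lens; pixels are square), "cx", "cy" (the principal point, pixels), "rvec" (rotation vector, rad) and "tvec" (3), from world to camera coordinates, as OpenCV has them. Camera axes: x right, y down, z forward; pixel columns grow to the right and rows downward; lengths in m; the calibration is good to about 2 mm. A picture is of the moment at which its call begins. There is no depth.
- ctrl.close_job(): hands the job in; it is judged then, once.
Trained networks look in a picture, given as the dict that the camera call returned (one of the last four; its "shot" number tells which), for a name from the list of things; names that differ only in an ending like _2 or _b are one class to them, and where a whole thing is asked for, a point or a joint stands for the part that bears it (a point fixed in the world has none). Each returns a list of dicts, best first, with "conf" (0 to 1); they miss things now and then, are a little off and sometimes report something else, mostly with a low value. They report only what shows in the picture. A call takes as long as a camera call.
- ctrl.boxes_of(picture, thing): "xy" ([column, row] as shares, 0 to 1, of the picture: columns of its width, rows of its height, amid what is visible of it).
- ctrl.cut_out(picture, thing): "pixels" (384x512 bool, what is visible of it) and "xy" ([column, row] as shares, 0 to 1, of the picture: columns of its width, rows of its height, amid what is visible of it).
The state is a dict: "clock": time; "joint_pos": joint angles; "qvel": joint speeds; "tau": joint torques, N m; "tool_pos": TCP position; "orientation": TCP orientation; "force": force on the tool from outside, world axes, zero at the start; "moment": the same for the moment, N m; "opening": finger opening in m; "gripper_force": force on a finger pad.
Only numpy, scipy, OpenCV 4.12 (cv2) and the standard library are available. Lean on these libraries where they do the work, as an engineer would, in place of code of your own. Each camera call takes 0.05 s, during which the arm holds its last target. There are 200 camera calls.

## Working session

There is one attempt and no reset: what is moved stays moved. The work goes in short steps, Python scripts to look and compute and a tool call to move; the robot and the scene stay as the last step left them, time stands still between calls to the robot, and variables do not carry over. Pictures are saved under pics/ and viewed, at most 10 in all, crops included, and the job is handed in when it is done.

Besides the shell and the picture viewer there is one more tool, called as name([rows], argument=value, ...), one row to a line, values as JSON. send_rows: Moves the arm, as the interface text tells. Shift numbers are shares of 800 mm and turn numbers shares of 90 degrees, none past 1 either way. Its arguments: {"type":"object","properties":{"deltas":{"type":"array","items":{"type":"array"}},"gripper":{"type":"number"}},"required":["deltas"]}

```bash
mkdir -p pics; cat > h.py <<'E'
import numpy as np, cv2
from plant import ctrl
def cam(p):
    h,w=p["color"].shape[:2]; f=h/2/np.tan(np.radians(p["vertical_fov"])/2)
    K=np.array([[f,0,p["cx"]],[0,f,p["cy"]],[0,0,1]]); R=cv2.Rodrigues(np.array(p["rvec"],float))[0]
    return K,R,np.array(p["tvec"],float).ravel()
def at_z(p,uv,z):
    K,R,t=cam(p); d=R.T@np.linalg.inv(K)@[uv[0],uv[1],1]; c=-R.T@t
    return c+d*(z-c[2])/d[2]
def proj(p,X):
    K,R,t=cam(p); q=K@(R@np.array(X,float)+t); return q[:2]/q[2]
E
python3 - <<'E'
from h import *
print(ctrl.get_obs())
for n in("top","side"):
    p=ctrl.snapshot(n); cv2.imwrite(f"pics/{n}0.png",cv2.resize(p["color"][:,:,::-1],(800,600)))
    K,R,t=cam(p); print(n,(-R.T@t).round(3),K[0,0])
    for th in("cramp","jaw","stop_pin","jaw_face","thumb_pad","release","frame","tape_measure","filler_tin","screwdriver"):
        for f in (ctrl.boxes_of,):
            try: 
                r=f(p,th)
                for q in r[:2]: print(th,round(q["conf"],2),(np.array(q["xy"])*[512,384]).round(1),at_z(p,np.array(q["xy"])*[512,384],.065).round(3))
            except Exception as e: print(th,e)
E
```

```text
{'clock': 0.0, 'joint_pos': array([ 8.15955174e+01,  2.05906814e+01,  6.30683666e-01, -2.03697714e-02,
       -7.01359329e+01, -1.65092288e+01]), 'qvel': array([ 0.06373705, -0.09121151,  0.07943746,  0.08315649, -0.11264547,
        0.04707154]), 'tau': array([ 1.57960349e-03, -5.82718241e+01,  2.93050486e+01,  6.99740052e+00,
        6.74753683e-03, -1.63914242e-04]), 'tool_pos': array([0.28417082, 0.61181789, 0.29120685]), 'orientation': array([ 1.79902582e+02, -8.90403608e-03, -2.49206413e+01]), 'force': array([-0.74075538, -0.95713572,  0.63089382]), 'moment': array([-6.53826855e-02,  5.24002385e-05,  7.88939612e-03]), 'gripper_force': 0.0, 'opening': 0.08775324557237596}
top [0.408 0.085 0.879] 397.6660964546858
cramp 0.59 [293.2 196.6] [ 0.533 -0.02   0.065]
jaw 0.9 [281.8 179.3] [0.57  0.003 0.065]
stop_pin 0.65 [290.7 191.2] [ 0.544 -0.015  0.065]
jaw_face 0.59 [283.1 182.1] [0.564 0.001 0.065]
thumb_pad 0.74 [268.  175.9] [0.576 0.032 0.065]
release 0.75 [270.4 180.3] [0.567 0.027 0.065]
release 0.4 [303.3 264.5] [ 0.394 -0.039  0.065]
frame 0.74 [355.5 196.2] [ 0.535 -0.15
[... 246 characters left out ...]
.239  0.065]
jaw 0.8 [282.8 216.1] [0.559 0.002 0.065]
stop_pin 0.58 [329. 324.] [ 0.476 -0.243  0.065]
jaw_face 0.87 [281.  214.7] [0.559 0.007 0.065]
thumb_pad 0.62 [279.1 199.7] [0.585 0.054 0.065]
thumb_pad 0.5 [324.7 202.4] [ 0.661 -0.005  0.065]
release 0.63 [275.6 207.8] [0.562 0.033 0.065]
release 0.43 [173.3 150.9] [0.468 0.392 0.065]
frame 0.63 [312.3 274. ] [ 0.515 -0.154  0.065]
frame 0.58 [322.  197.5] [0.668 0.012 0.065]
tape_measure 0.65 [313.3 274.9] [ 0.515 -0.156  0.065]
tape_measure 0.59 [207.5 222.4] [0.422 0.062 0.065]
filler_tin 0.64 [220.5 195.1] [0.485 0.135 0.065]
screwdriver 0.66 [323.1 199.5] [0.665 0.005 0.065]
screwdriver 0.47 [311.7 274. ] [ 0.514 -0.153  0.065]
```

View pics/top0.png

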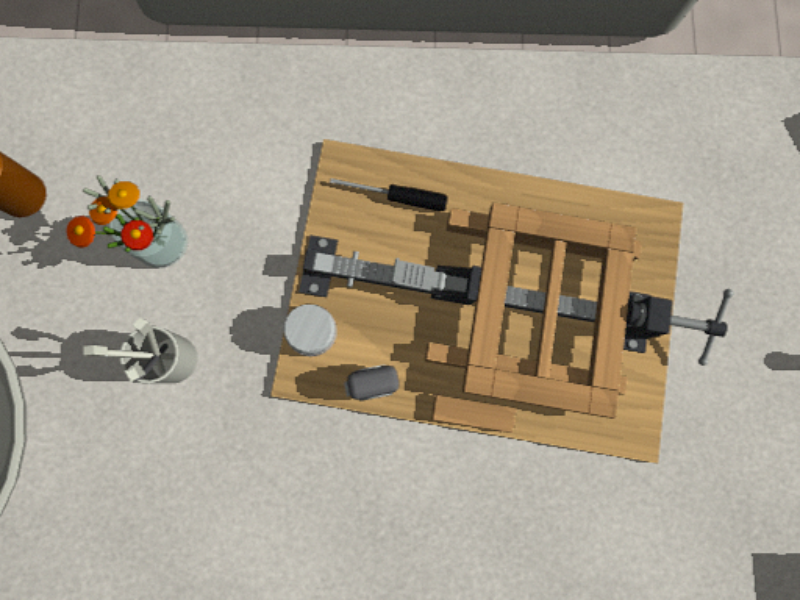

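View pics/side0.png

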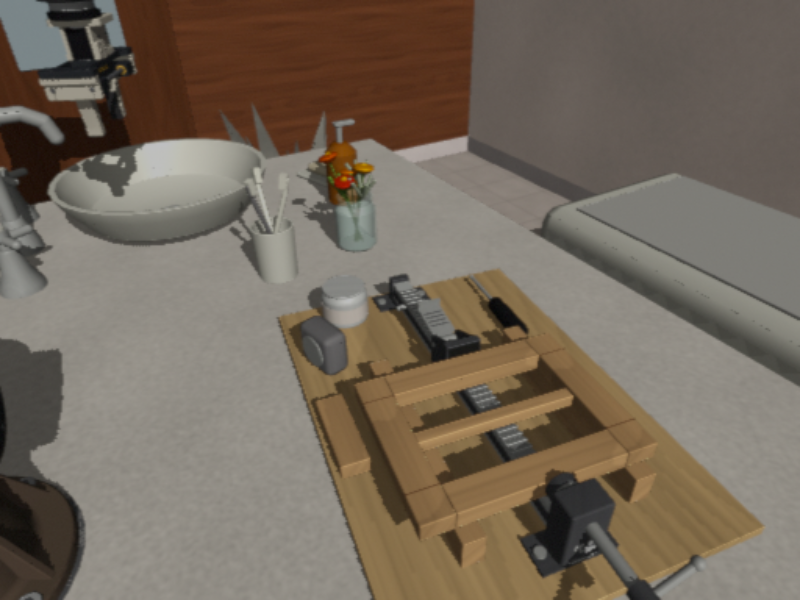

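The top view shows the board with corners near (323,140), (682,203), (658,461) and (272,396) in the 800x600 picture. The stop pin is at about (355,268), the thumb pad at about (412,274) and the jaw at about (460,284). I'll fit the board pose and take a zoomed crop.

```bash
python3 - <<'E'
from h import *
p=ctrl.snapshot("top"); s=512/800
px=np.array([(323,140),(682,203),(658,461),(272,396)])*s
W=np.array([at_z(p,u,.012) for u in px]); 
B=np.array([(.27,-.19),(-.27,-.19),(-.27,.19),(.27,.19)])
# which side is +y? x->image left(+y world), z up => y = z cross x
x=W[[0,3],:2].mean(0)-W[[1,2],:2].mean(0); print("len",np.linalg.norm(x),np.linalg.norm(W[0]-W[3]),np.linalg.norm(W[1]-W[2]))
c=W[:,:2].mean(0); a=np.arctan2(x[1],x[0]); print("c",c,"yaw",np.degrees(a))
R=np.array([[np.cos(a),-np.sin(a)],[np.sin(a),np.cos(a)]])
print(((W[:,:2]-c)@R).round(3))
for n,u,z in(("pin",(355,268),.034),("endcap-left",(315,262),.048),("padmid",(412,274),.065),("padleft(lip)",(393,272),.072),("jawtop front mid",(479,284),.084),("screwhead",(650,315),.06)):
    q=at_z(p,np.array(u)*s,z)[:2]; print(n,q.round(3),((q-c)@R).round(4))
for th in("tape_measure","filler_tin"):
    r=ctrl.boxes_of(p,th)
    if r:print(th,at_z(p,np.array(r[0]["xy"])*[512,384],.055))
u0,v0=175,135
im=p["color"][v0:v0+90,u0:u0+150,::-1]; cv2.imwrite("pics/c1.png",cv2.resize(im,(800,480),interpolation=cv2.INTER_CUBIC))
E
```

```text
len 0.5378546406532133 0.3771243806219366 0.3752618348232748
c [ 0.55852187 -0.06539315] yaw 80.58845864239117
[[ 0.269 -0.189]
 [-0.269 -0.188]
 [-0.269  0.188]
 [ 0.268  0.189]]
pin [0.592 0.119] [ 0.1871 -0.0026]
endcap-left [0.596 0.173] [0.2411 0.0015]
padmid [0.578 0.041] [ 0.1084 -0.0013]
padleft(lip) [0.579 0.067] [0.1338 0.0019]
jawtop front mid [ 0.561 -0.045] [0.0201 0.0007]
screwhead [ 0.525 -0.281] [-0.218  -0.0024]
tape_measure [0.42938178 0.08826347 0.055     ]
filler_tin [0.49941899 0.17406205 0.055     ]
```

View pics/c1.png

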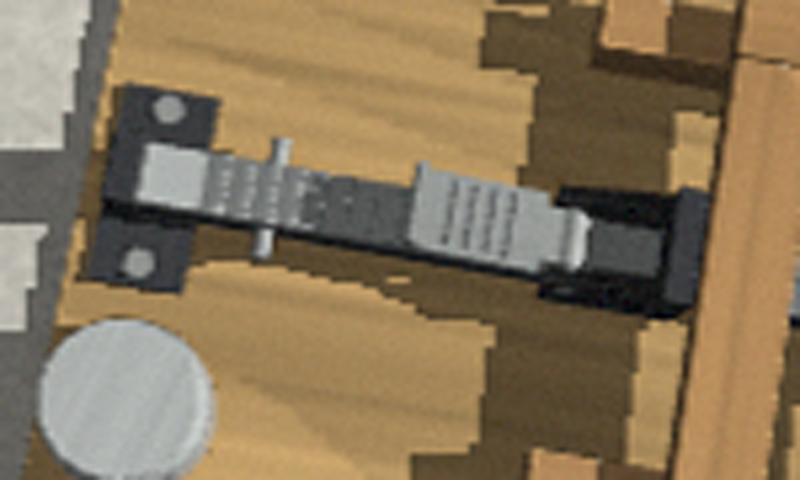

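```bash
cat >> h.py <<'E'
C=np.array([.55852,-.06539]); A=np.radians(80.59)
from scipy.spatial.transform import Rotation as Ro
def go(bx,z,by=0.):
    o=ctrl.get_obs(); q=o["orientation"]
    T=np.r_[C+np.array([[np.cos(A),-np.sin(A)],[np.sin(A),np.cos(A)]])@[bx,by],z]
    d=Ro.from_euler("xyz",q,degrees=True).inv().apply(T-o["tool_pos"])
    turn=-(((80.59-180)-q[2]+180)%360-180)
    print("target",T.round(4),"share",(d/.8).round(4),"turn",round(turn/90,4),"F",o["force"].round(1),"t",o["clock"])
E
python3 -c "
from h import *
go(.112,.25)"
```

```text
target [0.5768 0.0451 0.25  ] share [0.6302 0.4888 0.0527] turn 0.8277 F [-0.6  0.1  0.1] t 1.25
```

send_rows([
  [[0.042,0.033,0],0.055],
  [[0.084,0.065,0],0.11],
  [[0.126,0.098,0],0.165],
  [[0.168,0.13,0],0.22],
  [[0.21,0.163,0],0.276],
], gripper=0)

```text
clock: 1.67
tool_pos: [0.3803, 0.4253, 0.2923]
orientation: [-180.0, 0.0, -50.0]
force: [0.8, 1.9, 0.4]
opening: 0.0598
gripper_force: 0.0
```

```bash
python3 -c "
from h import *
print(ctrl.get_obs()['tool_pos'],ctrl.get_obs()['orientation'])
go(.112,.25)"
```

```text
[0.38030763 0.42527657 0.29233309] [-1.79974383e+02  4.40934885e-03 -4.99626112e+01]
target [0.5768 0.0451 0.25  ] share [0.5219 0.1176 0.0528] turn 0.5494 F [0.8 1.9 0.4] t 1.6667
```

send_rows([
  [[0.05,0.011,0],0.055],
  [[0.1,0.022,0],0.11],
  [[0.15,0.034,0],0.165],
  [[0.2,0.045,0],0.22],
  [[0.25,0.056,0],0.275],
])

```text
clock: 2.08
tool_pos: [0.4753, 0.2436, 0.2927]
orientation: [-179.9, 0.0, -74.7]
force: [1.6, 0.6, 0.1]
opening: 0.0267
gripper_force: 0.0
```

```bash
python3 -c "
from h import *
go(.112,.2)"
```

```text
target [0.5768 0.0451 0.2   ] share [ 0.2728 -0.0569  0.1157] turn 0.2743 F [1.6 0.6 0.1] t 2.0833
```

send_rows([
  [[0.05,-0.01,0],0.055],
  [[0.1,-0.021,0],0.11],
  [[0.15,-0.031,0.01],0.165],
  [[0.2,-0.042,0.03],0.22],
  [[0.25,-0.052,0.06],0.274],
])

```text
clock: 2.5
tool_pos: [0.5669, 0.0681, 0.2495]
orientation: [-179.8, 0.1, -99.4]
force: [1.0, 1.1, -0.5]
opening: 0.0007
gripper_force: 0.0
```

```bash
python3 -c "
from h import *
go(.112,.16)"
```

```text
target [0.5768 0.0451 0.16  ] share [ 0.0265 -0.0166  0.1119] turn 0.0001 F [ 1.   1.1 -0.5] t 2.5
```

send_rows([
  [[0.013,-0.008,0.02],0],
  [[0.025,-0.015,0.05],0],
  [[0.025,-0.015,0.08],0],
  [[0.025,-0.015,0.1],0],
  [[0.025,-0.015,0.1],0],
])

```text
clock: 2.92
tool_pos: [0.5721, 0.0472, 0.1646]
orientation: [179.7, -0.1, -99.3]
force: [-1.0, -0.6, -0.0]
opening: 0.0004
gripper_force: 0.0
```

```bash
python3 - <<'E'
from h import *
go(.112,.135)
p=ctrl.snapshot("side"); go(.112,.135)
o=ctrl.get_obs(); print(o["tool_pos"],o["orientation"])
c=proj(p,o["tool_pos"]-[0,0,.066]); print(c)
u,v=(c-[75,56]).astype(int); cv2.imwrite("pics/s1.png",cv2.resize(p["color"][max(v,0):v+112,u:u+150,::-1],(800,600),interpolation=cv2.INTER_CUBIC))
for n,bx,z in(("pad",.109,.065),("lip",.129,.077)):
    T=np.r_[C+bx*np.array([np.cos(A),np.sin(A)]),z]; print(n,(proj(p,T)-[u,v])*800/150)
E
```

```text
target [0.5768 0.0451 0.135 ] share [ 0.0016 -0.0065  0.0369] turn 0.0018 F [-1.  -0.6 -0. ] t 2.9167
target [0.5768 0.0451 0.135 ] share [ 0.0024 -0.0053  0.0396] turn 0.0025 F [0.4 0.8 0.4] t 2.9667
[0.57308415 0.04770734 0.16666885] [ 1.79822678e+02 -1.11065745e-01 -9.91854087e+01]
[276.30219689 188.55946712]
pad [414.90603166 381.46151093]
lip [395.32595442 329.99845272]
```

View pics/s1.png

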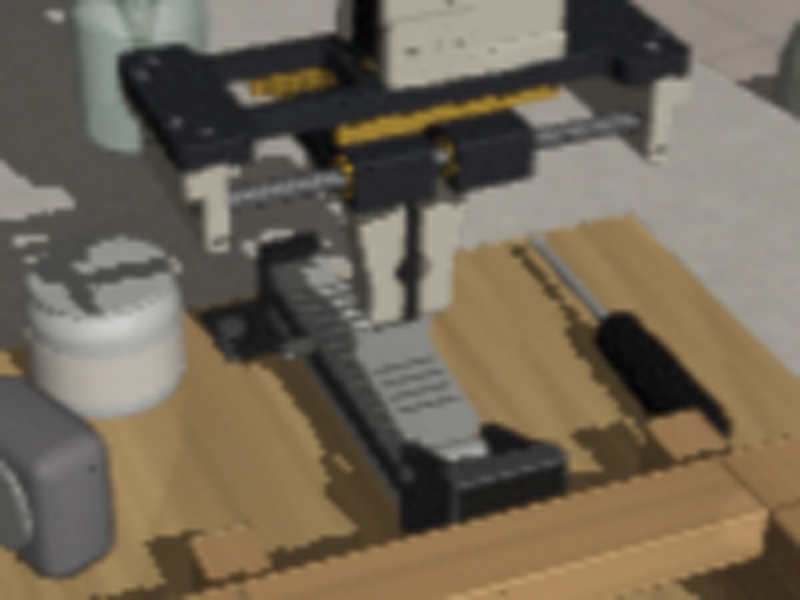

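The fingers are closed above the pad. The lip's top edge is near (395,330) and the pad near (415,381), which agrees with the computed positions. Now I'll press down.

send_rows([
  [[0.002,-0.005,0.01],0],
  [[0.002,-0.005,0.02],0],
  [[0.002,-0.005,0.03],0],
  [[0.002,-0.005,0.034],0],
  [[0.002,-0.005,0.034],0],
])

```text
clock: 3.38
tool_pos: [0.5771, 0.046, 0.1401]
orientation: [179.9, -0.0, -99.2]
force: [0.2, -0.1, 0.1]
opening: 0.0004
gripper_force: 0.0
```

```bash
python3 -c "
from h import *
for i in range(3): go(.112,.122); ctrl.snapshot('side')
print(ctrl.get_obs()['tool_pos'])"
```

```text
target [0.5768 0.0451 0.122 ] share [0.0012 0.0001 0.0227] turn 0.0027 F [ 0.2 -0.1  0.1] t 3.3833
target [0.5768 0.0451 0.122 ] share [0.0014 0.0005 0.0234] turn 0.0029 F [ 0.1 -0.7 -0.1] t 3.4333
target [0.5768 0.0451 0.122 ] share [0.0014 0.0008 0.0238] turn 0.003 F [ 0.3 -0.4  0.5] t 3.4833
[0.57778874 0.04618662 0.14128143]
```

send_rows([
  [[0.001,0,0.006],0],
  [[0.001,0,0.012],0],
  [[0.001,0,0.018],0],
  [[0.001,0,0.023],0],
  [[0.001,0,0.023],0],
])

```text
clock: 3.95
tool_pos: [0.578, 0.0456, 0.1223]
orientation: [-179.9, 0.0, -99.1]
force: [0.3, 2.5, 5.8]
opening: 0.0005
gripper_force: 3.2
```

```bash
python3 -c "
from h import *
for i in range(3): ctrl.snapshot('side'); go(.112,.122)
print(ctrl.get_obs()['tool_pos'])"
```

```text
target [0.5768 0.0451 0.122 ] share [0.0008 0.0014 0.0008] turn 0.0031 F [-0.6  1.7  6.7] t 4.0
target [0.5768 0.0451 0.122 ] share [0.0008 0.0014 0.001 ] turn 0.0031 F [-0.8  1.4  5.8] t 4.05
target [0.5768 0.0451 0.122 ] share [0.0009 0.0014 0.0012] turn 0.0031 F [-0.1  1.9  6.6] t 4.1
[0.57805921 0.04559669 0.12292439]
```

send_rows([
  [[-0.006,0.001,0.001],0],
  [[-0.015,0.001,0.001],0],
  [[-0.025,0.001,0.001],0],
  [[-0.035,0.001,0.001],0],
  [[-0.045,0.001,0.001],0],
])

```text
clock: 4.52
tool_pos: [0.583, 0.0806, 0.1222]
orientation: [-179.9, -0.0, -99.1]
force: [0.8, -2.7, 5.4]
opening: 0.001
gripper_force: 2.7
```

```bash
python3 -c "
from h import *
p=ctrl.snapshot('top'); go(.21,.122)
print(ctrl.get_obs()['tool_pos'])
p=ctrl.snapshot('side')
c=proj(p,ctrl.get_obs()['tool_pos']-[0,0,.066]);u,v=(c-[75,56]).astype(int); cv2.imwrite('pics/s2.png',cv2.resize(p['color'][max(v,0):v+112,u:u+150,::-1],(800,600),interpolation=cv2.INTER_CUBIC))
"
```

```text
target [0.5929 0.1418 0.122 ] share [-0.0757  0.0002  0.0003] turn 0.0033 F [-0.6  1.2  6.5] t 4.5667
[0.58343546 0.08192863 0.12228372]
```

View pics/s2.png

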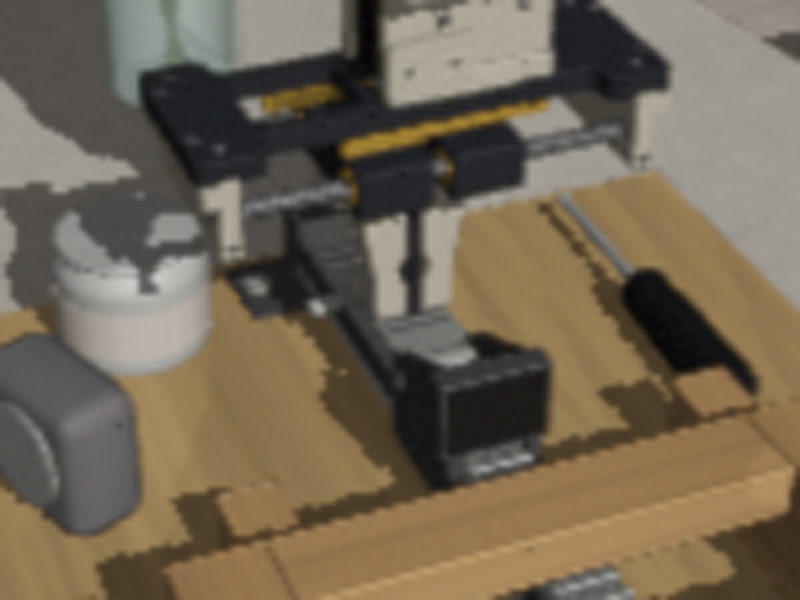

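The jaw has left the sash, with the lever down and the jaw sliding freely. I'll keep going.

send_rows([
  [[-0.012,0,0],0],
  [[-0.024,0,0],0],
  [[-0.036,0,0],0],
  [[-0.048,0,0],0],
  [[-0.06,0,0],0],
])

```text
clock: 5.03
tool_pos: [0.5902, 0.1288, 0.1217]
orientation: [180.0, -0.0, -99.2]
force: [1.0, -3.3, 4.1]
opening: 0.0003
gripper_force: 3.2
```

```bash
python3 -c "
from h import *
p=ctrl.snapshot('side'); go(.22,.122)
print(ctrl.get_obs()['tool_pos'])"
```

```text
target [0.5945 0.1516 0.122 ] share [-0.0269 -0.0004 -0.0002] turn 0.0033 F [-0.8  1.1  5.2] t 5.0833
[0.59077248 0.13048024 0.12182043]
```

send_rows([
  [[-0.005,0,0],0],
  [[-0.01,0,0],0],
  [[-0.015,0,0],0],
  [[-0.02,0,0],0],
  [[-0.025,0,0],0],
])

```text
clock: 5.5
tool_pos: [0.5934, 0.1482, 0.1218]
orientation: [-180.0, -0.0, -99.2]
force: [1.0, -3.4, 5.0]
opening: 0.0003
gripper_force: 2.8
```

```bash
python3 -c "
from h import *
p=ctrl.snapshot('top'); go(.22,.122)
print(ctrl.get_obs()['tool_pos'])
p=ctrl.snapshot('side')
c=proj(p,ctrl.get_obs()['tool_pos']-[0,0,.066]);u,v=(c-[75,56]).astype(int); cv2.imwrite('pics/s3.png',cv2.resize(p['color'][max(v,0):v+112,u:u+150,::-1],(800,600),interpolation=cv2.INTER_CUBIC))
for h in(.12,.13): 
  for y in(-.023,.023): print(h,(proj(p,np.r_[C+Ro.from_euler('z',A).as_matrix()[:2,:2]@[h,y],.084])-[u,v])*800/150)
"
```

```text
target [0.5945 0.1516 0.122 ] share [-0.0035 -0.0005 -0.0002] turn 0.0028 F [ 0.5 -1.9  5.5] t 5.55
[0.59361218 0.14894486 0.12180986]
0.12 [543.07274212 352.27100841]
0.12 [435.73615886 376.86719755]
0.13 [532.62953059 339.49356606]
0.13 [426.20207461 363.61073856]
```

View pics/s3.png

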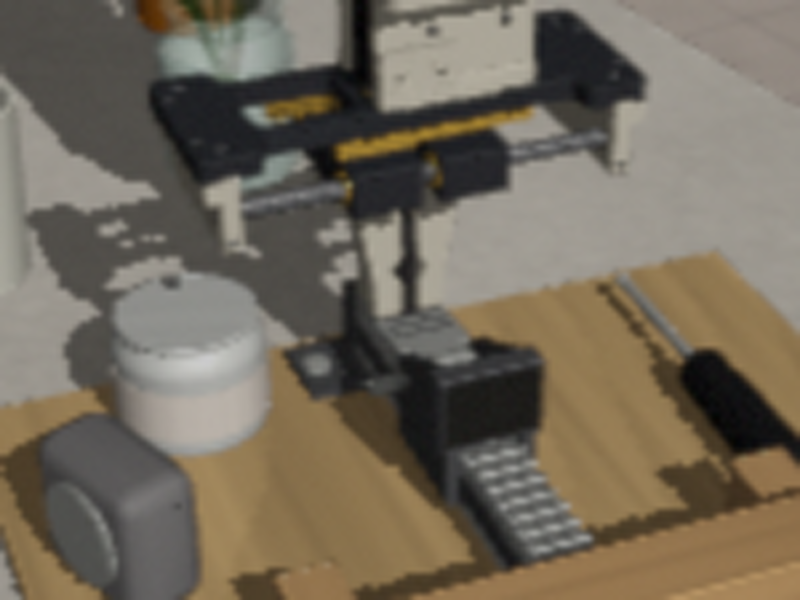

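The jaw's front top corners are at about (541,350) and (440,372), so the face is near 0.121 m, with about 8 mm to go. I'll creep the rest.

send_rows([
  [[-0.002,0,0],0],
  [[-0.004,0,0],0],
  [[-0.006,0,0],0],
  [[-0.007,0,0],0],
  [[-0.007,0,0],0],
])

```text
clock: 6.02
tool_pos: [0.5943, 0.1537, 0.1218]
orientation: [-180.0, 0.0, -99.2]
force: [1.8, -2.4, 5.0]
opening: 0.0005
gripper_force: 2.6
```

send_rows([
  [[-0.001,0,0],0],
  [[-0.002,0,0],0],
  [[-0.003,0,0],0],
  [[-0.003,0,0],0],
  [[-0.003,0,0],0],
])

```text
clock: 6.43
tool_pos: [0.5947, 0.1561, 0.1218]
orientation: [-180.0, 0.0, -99.2]
force: [2.5, -1.6, 4.3]
opening: 0.0002
gripper_force: 2.6
```

send_rows([
  [[-0.001,0,0],0],
  [[-0.002,0,0],0],
  [[-0.003,0,0],0],
  [[-0.003,0,0],0],
  [[-0.003,0,0],0],
])

```text
clock: 6.85
tool_pos: [0.595, 0.1585, 0.1218]
orientation: [-180.0, 0.0, -99.2]
force: [2.3, -2.1, 4.7]
opening: 0.0002
gripper_force: 2.6
```

```bash
python3 -c "
from h import *
p=ctrl.snapshot('side'); go(.22,.122)
c=proj(p,ctrl.get_obs()['tool_pos']-[0,0,.066]);u,v=(c-[75,56]).astype(int); cv2.imwrite('pics/s4.png',cv2.resize(p['color'][max(v,0):v+112,u:u+150,::-1],(800,600),interpolation=cv2.INTER_CUBIC))
for h in(.12,.13): 
  for y in(-.023,.023): print(h,(proj(p,np.r_[C+Ro.from_euler('z',A).as_matrix()[:2,:2]@[h,y],.084])-[u,v])*800/150)
"
```

```text
target [0.5945 0.1516 0.122 ] share [ 0.0085 -0.0007 -0.0003] turn 0.0028 F [ 1.1 -2.   5.1] t 6.9
0.12 [553.73940879 362.93767508]
0.12 [446.40282552 387.53386422]
0.13 [543.29619726 350.16023273]
0.13 [436.86874127 374.27740523]
```

View pics/s4.png

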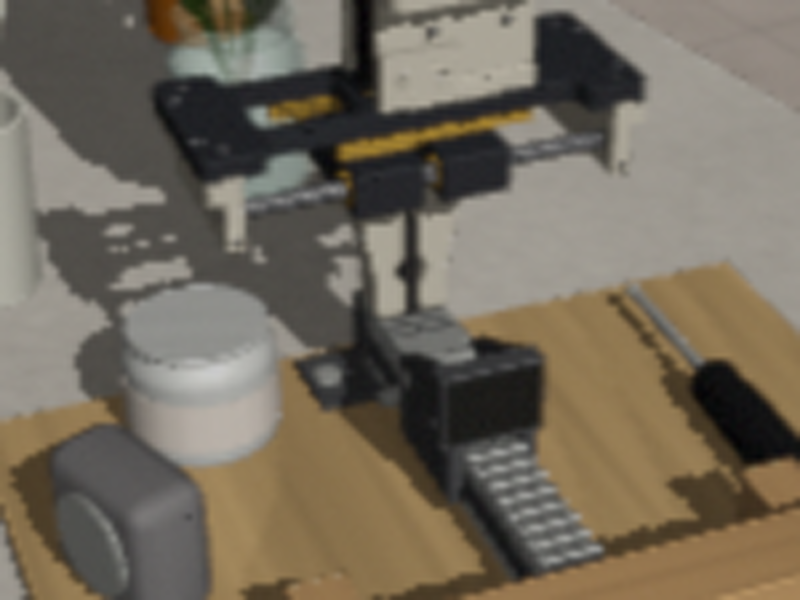

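The jaw face is now near 0.13 m, with corners at about (542,350) and (437,372), but there is no contact force yet. I'll creep until the force rises.

send_rows([
  [[-0.001,0,0],0],
  [[-0.002,0,0],0],
  [[-0.003,0,0],0],
  [[-0.003,0,0],0],
  [[-0.003,0,0],0],
])

```text
clock: 7.32
tool_pos: [0.5954, 0.1608, 0.1218]
orientation: [-180.0, 0.0, -99.2]
force: [1.7, -1.6, 4.8]
opening: 0.0003
gripper_force: 2.6
```

send_rows([
  [[-0.001,0,0],0],
  [[-0.002,0,0],0],
  [[-0.003,0,0],0],
  [[-0.004,0,0],0],
  [[-0.004,0,0],0],
])

```text
clock: 7.73
tool_pos: [0.5959, 0.1641, 0.1217]
orientation: [-180.0, 0.0, -99.2]
force: [2.5, -3.1, 4.9]
opening: 0.0004
gripper_force: 2.6
```

send_rows([
  [[-0.001,0,0],0],
  [[-0.002,0,0],0],
  [[-0.003,0,0],0],
  [[-0.004,0,0],0],
  [[-0.004,0,0],0],
])

```text
clock: 8.15
tool_pos: [0.5958, 0.165, 0.1213]
orientation: [179.9, -0.2, -99.2]
force: [4.8, -11.2, 4.5]
opening: 0.0003
gripper_force: 7.0
```

```bash
python3 -c "
from h import *
p=ctrl.snapshot('side'); go(.22,.122)
u,v=201,122
c=proj(p,ctrl.get_obs()['tool_pos']-[0,0,.066]);u,v=(c-[75,56]).astype(int); cv2.imwrite('pics/s5.png',cv2.resize(p['color'][max(v,0):v+112,u:u+150,::-1],(800,600),interpolation=cv2.INTER_CUBIC))
for h in(.12,.13,.14): 
  for y in(-.023,.023): print(h,(proj(p,np.r_[C+Ro.from_euler('z',A).as_matrix()[:2,:2]@[h,y],.084])-[u,v])*800/150)
"
```

```text
target [0.5945 0.1516 0.122 ] share [ 0.0167 -0.0011 -0.0009] turn 0.0025 F [  5.  -11.9   4.9] t 8.2
0.12 [559.07274212 368.27100841]
0.12 [451.73615886 392.86719755]
0.13 [548.62953059 355.49356606]
0.13 [442.20207461 379.61073856]
0.14 [538.39366803 342.96981862]
0.14 [432.86063226 366.62213429]
```

View pics/s5.png

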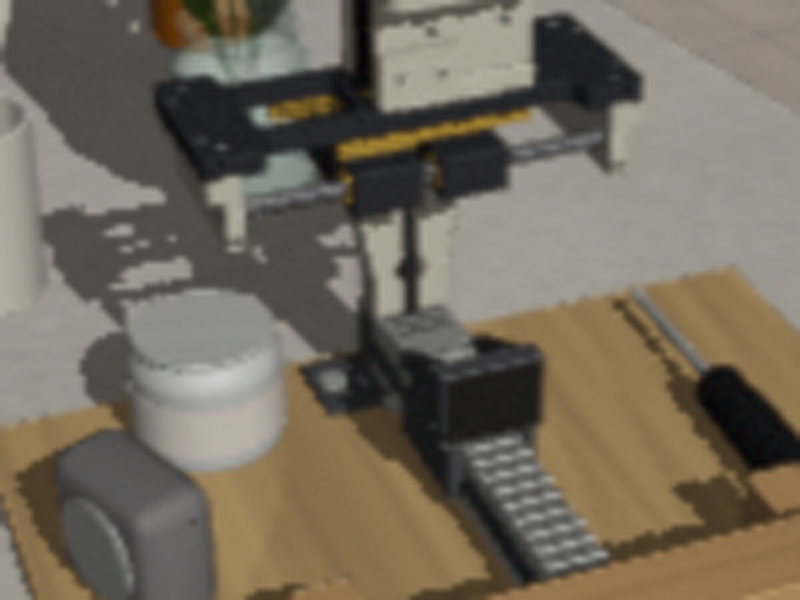

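The force has risen to 12 N, so the jaw is on the pin. I'll ease off the push and lift straight up.

send_rows([
  [[0.002,0,-0.002],0],
  [[0.003,0,-0.008],0],
  [[0.003,0,-0.016],0],
  [[0.003,0,-0.03],0],
  [[0.003,0,-0.05],0],
])

```text
clock: 8.62
tool_pos: [0.5947, 0.1647, 0.1609]
orientation: [179.8, -0.1, -99.2]
force: [0.0, 1.3, 1.1]
opening: 0.0003
gripper_force: 0.0
```

send_rows([
  [[0,0,-0.03],0],
  [[0,0,-0.06],0],
  [[0,0,-0.08],0],
  [[0,0,-0.1],0],
  [[0,0,-0.1],0],
])

```text
clock: 9.03
tool_pos: [0.5969, 0.1659, 0.246]
orientation: [-179.8, 0.2, -99.1]
force: [0.8, 0.2, 0.3]
opening: 0.0004
gripper_force: 0.0
```

```bash
python3 -c "
from h import *
p=ctrl.snapshot('side'); print(ctrl.get_obs()['tool_pos'],ctrl.get_obs()['force'])
T=lambda b,y,z:np.r_[C+Ro.from_euler('z',A).as_matrix()[:2,:2]@[b,y],z]
c=proj(p,T(.18,0,.06));u,v=(c-[75,56]).astype(int); cv2.imwrite('pics/s6.png',cv2.resize(p['color'][max(v,0):v+112,u:u+150,::-1],(800,600),interpolation=cv2.INTER_CUBIC))
for a in((.12,-.023,.084),(.12,.023,.084),(.13,-.023,.084),(.13,.023,.084),(.239,-.016,.077),(.239,.016,.077)): print(a,(proj(p,T(*a))-[u,v])*800/150)
"
```

```text
[0.59625345 0.1656544  0.24405157] [-0.34827311  0.01034388  0.21395333]
(0.12, -0.023, 0.084) [511.07274212 314.93767508]
(0.12, 0.023, 0.084) [403.73615886 339.53386422]
(0.13, -0.023, 0.084) [500.62953059 302.16023273]
(0.13, 0.023, 0.084) [394.20207461 326.27740523]
(0.239, -0.016, 0.077) [384.51804421 194.50707009]
(0.239, 0.016, 0.077) [317.07376159 208.30452343]
```

View pics/s6.png

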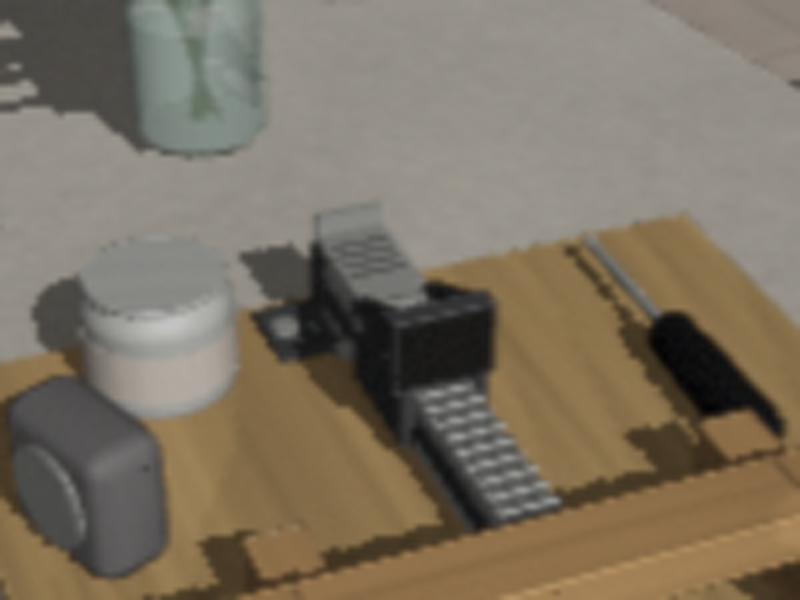

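The jaw's front corners, at about (495,297) and (390,322), put the face at 0.13 m or beyond. The lever's lip is back up at about (350,210), and nothing else has moved.

```bash
python3 -c "
from plant import ctrl
print(ctrl.close_job())"
```

```text
the job is handed in; nothing more can be done
None
```

The jaw is back against the stop pin, the release lever has sprung up and the sash looks undisturbed in the last picture; the job is handed in, but the verdict was not shown to me.

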